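# Shut a plaster mould and clamp it

### The arm

A 6-joint arm with a two-finger parallel gripper is mounted at the origin on the work surface. World frame = base frame: x ahead of the robot, y to its left, z up, the work surface at z = 0. Lengths are in m, angles in rad, forces in N, time in s.
With the tool pointing down it reaches from about 0.425 to 0.95 m from the base axis. Payload 3.5 kg.
Tool frame: the origin (TCP) lies midway between the tips of the shut fingers; the grasp point (between the pads) lies ctrl.grasp_offset behind it (ctrl.grasp_offset is the distance from the TCP to the grasp point, in m); x points along the fingers, y is the direction in which the jaws open and shut, and the axes are right-handed (so a half turn about x gives the same grasp; the last joint's range is limited). The gripper opens to 85 mm and grips with 20 to 120 N. Pads are 22 mm wide; open, the fingers measure 114 mm over their backs; the gripper's body (76 mm by 85 mm) begins 54 mm behind the grasp point. The pads swing forward as they close: fully open they stand 13 mm farther back than shut.
Start: joints at [-0.15, 0.286, 1.577, -0, 1.279, -0.15], TCP at [0.675, 0, 0.231] pointing down, gripper open.
Joint ranges: [-2.77, 2.77], [-0.9, 2.22], [0.21, 2.48], [-1.53, 4.67], [0.24, 2.81], [-2.84, 2.84]. Speed limits (rad/s): [2.79, 2.79, 3.14, 3.14, 3.14, 3.14].

### API

Orientations are given as a unit quaternion [x, y, z, w].
In Python, from plant import readout, read_camera, sign_off, ctrl gives the robot as it stands.
- The arm moves only by the tool drive_tool, never from a script. Its argument "steps" is a list of rows, each a list of 5 numbers: the shift along the tool's x, y, z in cm, then the turn about the tool's x in degrees, then the opening, from 0 (shut) to 1 (fully open). A call has 1 to 10 rows; each row shifts and turns the commanded pose from where the row before left it, along the tool's axes as they then stand; what a row does not reach is not made up. A row lasts 1/10 s, in which the tool goes at most 50 mm and 8.59 degrees, less where a joint would pass 70% of its speed; a pose out of reach is approached as far as the arm can. A call is refused whole if a number of a shift passes 5 or a number of a turn 8.59, either way. A call with a gripper value outside its range is refused whole. The fingers move at their own pace and stop on an object; "force" is the grip in N (left out, the last holds). Time passes only in rows, so rows that do not move let the fingers close. It gives the time, the measured TCP pose, the force and the opening at its end, in the units of the state.
- readout.get_state(): the state, without advancing time (a new reading comes with each control period).
- read_camera(name): name is "scene" or "side" or "wrist"; returns a dict with "frame" (384x512x3 uint8, red, green, blue), "vertical_fov" (degrees; the focal length in pixels is half the picture's height over the tangent of half this angle, whatever the lens; pixels are square), "cx", "cy" (the principal point, pixels), "k1" (the pictures are not rectified: a ray, as slopes to the right and down, at radius r is drawn at 1 + k1 r^2 times it, then the intrinsics apply), "eye" and "orientation" of the camera in the world. Camera axes: x right, y up, looking along -z (the intrinsics and any distortion apply to the point x, -y, -z); pixel columns grow to the right and rows downward; lengths in m; the calibration is good to about 2 mm. A picture is of the moment at which its call begins. There is no depth.
- sign_off(): hands the job in, once; it reports no verdict.
The state is a dict: "time": time; "qpos": joint angles; "dq": joint speeds; "joint_efforts": joint torques, N m; "eef_pos": TCP position; "tcp_rot": TCP orientation; "contact_force": force on the tool from outside, world axes, zero at the start; "wrist_torque": the same for the moment, N m; "opening": opening from 0.0 (shut) to 1.0 (fully open).
Only numpy, scipy, OpenCV 4.12 (cv2) and the standard library are available. Lean on these libraries where they do the work, as an engineer would, in place of code of your own. Each camera call takes 0.05 s, during which the arm holds its last target. There are 200 camera calls.

### The job

Close the plaster mould by pushing its loose half (blue stripe) along the guides until it meets the fixed half with no gap left. Then squeeze the orange spring clamp open, take it off the wooden rail and clip it straight down over both raised lips, near the middle of their length pressed down until its hinge barrel is within 15 mm of the top of the lips, and let go so that it holds the mould shut. Leave the small bowl, the shaping block and the mallet that lie around the work where they are.

Things in the scene. Friction and masses are not known exactly. Their poses are not given: they have to be found in the camera images.
- mould: Fixed: plywood board 195 x 210 x 12 mm bearing the FIXED half of a white plaster mould. Origin on the table, mid parting plane; x along that plane, y square to it, z up. Half: block x +-75, y 0 (parting face) to 55, up to z = 67 mm; on it a raised lip x +-45, y 0 to 15, z 67 to 105 mm.
- lip_top (a point): Middle of the top of the mould's lips: on the parting plane, at x 0, y 0, z 105 mm in the mould's frame; axes as the mould's. Shut, the two lips together are 30 mm thick.
- guide_end (a point): Open end of the mould's board, at x 0, y -135, z 12 mm in its frame. From here to y = 0 two wooden guide strips run along y, inner faces at x = +-77 mm, outer at +-89, tops at z = 26 mm; the loose half slides between them.
- loose_half: LOOSE half of the mould (0.35 to 0.7 kg), a blue stripe along its top, between the guides, mirror image of the fixed half: block 150 x 55 x 55 mm, lip on it 90 long, 15 thick, 38 high. Origin mid lower edge of its parting face; it reaches to y = -55 mm (block), -15 (lip). Its origin's y in the mould's frame is minus the gap: 20 to 50 mm at the start, 0 shut.
- loose_back (a point): Middle of the loose half's outer (back) face, 27 mm above its underside; +y points to the fixed half.
- rail: Fixed: upright wooden storage rail, 160 mm long (x), 24 mm thick (y), top at z = 100 mm, on a foot 170 x 80 x 14 mm. Origin on the table under its middle.
- clamp: Orange spring clamp, 0.11 kg, 88 mm tall, 34 wide, clipped astride the rail, jaws down. Origin on the axis of its steel hinge barrel (radius 7 mm, along x), which lies on the rail's top; z up to the grips, y across the jaws. The frame is that of its +y leg: it leans by half the joint value when the clamp stands straight.
- clamp_grip (a point): Centre of the +y leg's black grip end, a bar along x 34 mm long, radius 5 mm, at y 28, z 45 mm in the clamp's frame; the other leg mirrors it: 66 mm over both at joint 0. Squeezing the two together (10 to 15 N) opens the jaws: 40 mm over the grips gives 40 mm between the jaw pads, 35 gives 43.
- clamp_pad (a point): Centre of the +y leg's rubber jaw pad, a bar along x 30 mm long, radius 6 mm, at y 18, z -32 mm in the clamp's frame; the other leg mirrors it. The pads reach 38 mm below the hinge axis.
- clamp_leg (a joint): Opening angle between the clamp's legs (rad), sprung shut: 0 with 24 mm between the pads (on the rail), about 0.2 with 30 mm (on both lips of the shut mould), 0.7 squeezed fully open, -0.5 empty and shut.
- bowl_a: small bowl of dark unfired clay, 88 mm across, 34 mm high; bystander; origin at the centre of its underside
- mallet: wooden mallet lying down: head 85 mm long, 52 mm thick; its handle reaches 140 mm out along its +x; bystander; origin at the centre of its underside
- shaper: flat wooden shaping block 110 x 45 x 12 mm, lying flat; bystander; origin at the centre of its underside
Things that resemble listed ones, but are neither listed nor needed, are in the scene too. What is shaped like the loose_half but turquoise is not meant.

How it is judged:
On the way, in this order (a step that is already met when the one before it is completed fails the run):
1. the loose half is shut against the fixed half (gap under 3 mm) before the clamp is on (y of loose_half in the frame of mould above -0.003 m and angle between the y axis of loose_half and the y axis of mould, either way round below 0.05 rad and z of loose_half in the frame of mould below 0.016 m), for 0.2 s.
2. the clamp sits astride both lips, pressing on both halves (all of step 1 and x of clamp in the frame of lip_top between -0.025 and 0.025 m and y of clamp in the frame of lip_top between -0.02 and 0.02 m and z of clamp in the frame of lip_top between 0 and 0.022 m and angle between the x axis of clamp and the x axis of mould, either way round below 0.3 rad and angle between clamp's own z axis and vertical below 0.35 rad and value of joint clamp_leg between 0.1 and 0.35 rad and contact force between clamp and mould above 2 N and contact force between clamp and loose_half above 2 N), for 0.2 s.
At the end, for the whole second after the job is handed in: Mould shut (gap < 3 mm, parallel within 0.05 rad); clamp astride both lips, < 25 mm from their middle, < 20 mm off the parting plane, hinge axis < 22 mm above the lips' top, along them within 0.3 rad, upright within 0.35 rad, joint 0.1 to 0.35, > 2 N on each half; clamp and loose half at rest (all of step 2 and linear speed of each of clamp, loose_half below 0.02 m/s); the robot touches nothing.
It fails at once if the small bowl, the mallet or the shaper is moved by over 30 mm (distance of any of bowl_a, mallet, shaper from where it was at the start of the episode above 0.03 m).
It also fails if it takes over 54 s, if anything falls off the work surface, if the arm or the gripper's body presses on something with over 40 N, if the wrist force passes 120 N, or if a joint passes its speed limit or range.

## Working session

There is one attempt and no reset: what is moved stays moved. The work goes in short steps, Python scripts to look and compute and a tool call to move; the robot and the scene stay as the last step left them, time stands still between calls to the robot, and variables do not carry over. Pictures are saved under pics/ and viewed, about 8 in all and at most 12, crops included, and the job is handed in when it is done.

Besides the shell and the picture viewer there is one more tool, called after "Call:" by a JSON object that holds its "name" and its "arguments". drive_tool: Moves the arm, as the interface text tells. Its arguments: {"type":"object","properties":{"steps":{"type":"array","items":{"type":"array","items":{"type":"number"}}},"force":{"type":"number"}},"required":["steps"]}

```bash
mkdir -p pics; cat > h.py <<'E'
import numpy as np, cv2, pickle
from scipy.spatial.transform import Rotation as R
def save(name):
    from plant import read_camera
    c=read_camera(name); pickle.dump(c,open(f'{name}.pkl','wb')); return c
def load(name): return pickle.load(open(f'{name}.pkl','rb'))
def KD(c):
    f=c['frame'].shape[0]/2/np.tan(np.radians(c['vertical_fov'])/2)
    return np.array([[f,0,c['cx']],[0,f,c['cy']],[0,0,1]]),np.array([c['k1'],0,0,0,0.])
def rot(c): return R.from_quat(c['orientation']).as_matrix()@np.diag([1,-1,-1])
def ray(c,u,v):
    K,D=KD(c)
    # forward model: drawn = ray*(1+k1 r^2)
    p=cv2.undistortPoints(np.array([[[u,v]]],float),K,D)[0,0]
    d=rot(c)@np.array([p[0],p[1],1]); return np.array(c['eye']),d/np.linalg.norm(d)
def onz(c,u,v,z):
    e,d=ray(c,u,v); return e+d*(z-e[2])/d[2]
def proj(c,P):
    K,D=KD(c); M=rot(c).T
    return cv2.projectPoints(np.atleast_2d(P).astype(float),cv2.Rodrigues(M)[0],-M@np.array(c['eye']),K,D)[0][:,0]
def tri(obs):
    A=0;b=0
    for c,u,v in obs:
        e,d=ray(c,u,v);Q=np.eye(3)-np.outer(d,d);A=A+Q;b=b+Q@e
    return np.linalg.solve(A,b)
E
python3 - <<'E'
from h import *
from plant import readout,ctrl
a,b=save('scene'),save('side'); w=save('wrist')
for c in(a,b,w): print(c['eye'],c['vertical_fov'],c['k1'],c['frame'].shape,(rot(c)[:,2]))
print(readout.get_state(),ctrl.grasp_offset)
f=lambda c:cv2.cvtColor(c['frame'],cv2.COLOR_RGB2BGR)
cv2.imwrite('pics/1.png',cv2.resize(f(a),(800,600),interpolation=cv2.INTER_CUBIC))
cv2.imwrite('pics/2.png',cv2.resize(f(b),(800,600),interpolation=cv2.INTER_CUBIC))
E
```

```text
[ 1.25820454 -0.4548537   0.86041251] 47.375111670692924 -0.09430063249254832 (384, 512, 3) [-0.68568515  0.35545806 -0.63520504]
[0.06141573 0.81072096 0.99126618] 48.1693044508368 -0.10577005972465765 (384, 512, 3) [ 0.2981354  -0.65488604 -0.69443471]
[0.67471447 0.06780099 0.37310296] 67.56255907746947 -0.015510550660021744 (384, 512, 3) [-0.00233851 -0.26898924 -0.96314034]
{'time': 0.15, 'qpos': array([-1.49980127e-01,  2.87003621e-01,  1.57783044e+00, -1.26538360e-05,
        1.27859217e+00, -1.50031575e-01]), 'dq': array([-3.27302313e-04, -2.17129018e-03, -5.68398679e-03, -6.08312993e-04,
       -9.15972084e-06,  1.31947569e-03]), 'joint_efforts': array([ 7.91554030e-04, -4.06602967e+01, -2.93140125e+01, -8.94972595e-05,
        3.96185191e-03, -2.97825103e-06]), 'eef_pos': array([6.74495276e-01, 1.16223325e-04, 2.30242855e-01]), 'tcp_rot': array([ 0.49959782,  0.50053277, -0.5003742 ,  0.49949436]), 'contact_force': array([ 0.87952141,  0.15061888, -0.06760895]), 'wrist_torque': array([0.02067418, 0.02078232, 0.04214791]), 'opening': 0.9996967842636503} 0.0187
```

View pics/1.png

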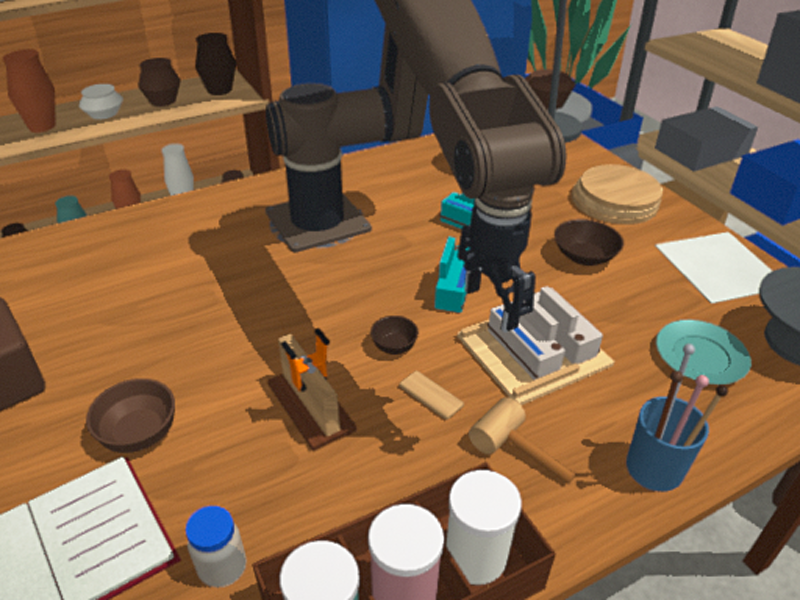

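View pics/2.png

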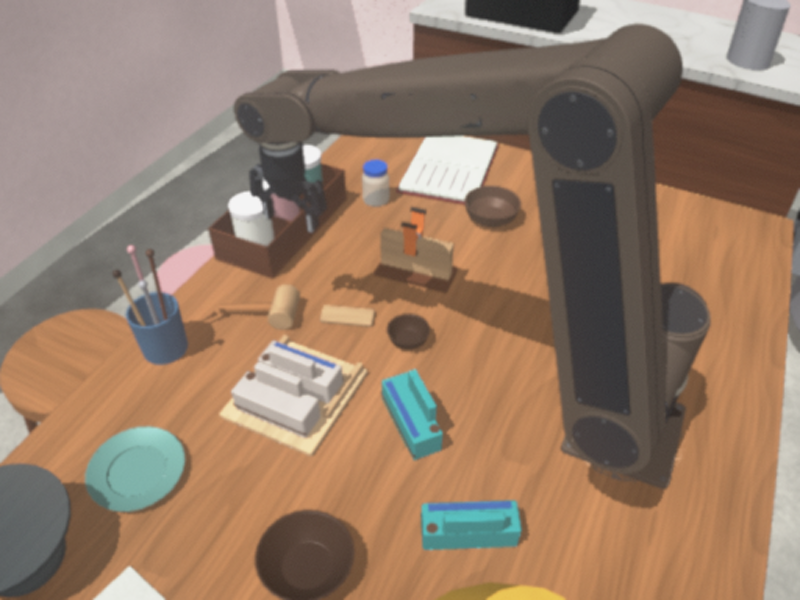

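The mould is at scene (545,335) and side (295,390). Its white loose half has the blue stripe; the two turquoise halves at side (412,412) and (470,525) are decoys. The clamp is on the rail at scene (308,360) and side (415,235). Next I'll enlarge both to confirm.

```bash
python3 - <<'E'
from h import *
def crop(c,u,v,w,h,s):
    M=np.float64([[s,0,-u*s],[0,s,-v*s]])
    return cv2.warpAffine(cv2.cvtColor(c['frame'],cv2.COLOR_RGB2BGR),M,(w,h),flags=cv2.INTER_CUBIC)
a,b=load('scene'),load('side')
# scene crop origin (285,175) x4 ; side origin (138,210) x4
cv2.imwrite('pics/3.png',np.hstack([crop(a,290,180,400,300,3.8),crop(b,138,210,400,300,3.8)]))
cv2.imwrite('pics/4.png',np.hstack([crop(a,165,200,300,450,5),crop(b,235,125,300,450,5)]))
from plant import readout
print(R.from_quat(readout.get_state()['tcp_rot']).as_matrix().round(3))
E
```

```text
[[-0.002  1.     0.   ]
 [ 0.     0.    -1.   ]
 [-1.    -0.002 -0.   ]]
```

View pics/3.png

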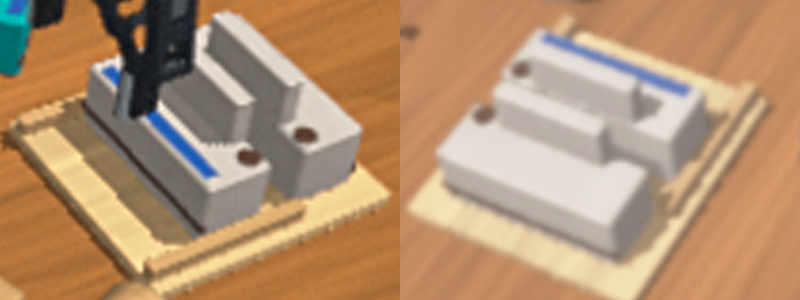

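View pics/4.png

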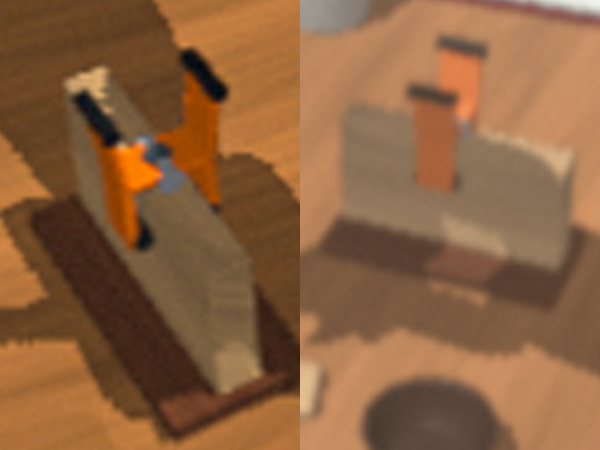

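```bash
cat > fit.py <<'E'
from h import *
from scipy.optimize import least_squares
a,b=load('scene'),load('side')
S3=lambda u,v:(a,290+u/3.8,180+v/3.8)
T3=lambda u,v:(b,138+u/3.8,210+v/3.8)
S4=lambda u,v:(a,165+u/5,200+v/5)
T4=lambda u,v:(b,235+u/5,125+v/5)
def fit(kp,p0,nm):
    def pts(p,P):
        c,s=np.cos(p[2]),np.sin(p[2]); P=np.array(P)/1e3
        return np.array([p[0]+c*P[0]-s*P[1],p[1]+s*P[0]+c*P[1],P[2]])
    f=lambda p:np.concatenate([proj(o[0],pts(p,P))[0]-o[1:] for P,o in kp])
    r=least_squares(f,p0,loss='soft_l1',x_scale=[.1,.1,1]); print(nm,r.x.round(4),'deg',np.degrees(r.x[2]).round(1)); print(f(r.x).reshape(-1,2).round(1).tolist())
    return r.x
m=fit([((-97.5,-135,12),S3(5,130)),((97.5,75,12),S3(392,203)),((97.5,-135,12),T3(170,18)),((-97.5,-135,12),T3(368,100)),((-97.5,75,12),T3(225,268)),((97.5,75,12),T3(8,207)),
 ((75,55,67),S3(362,137)),((75,55,67),T3(38,150)),((-75,55,67),T3(212,215))],[.75,.15,.3],'mould')
l=fit([((-75,-55,67),S3(88,68)),((75,-55,67),S3(207,184)),((75,0,67),S3(268,168)),((75,-55,67),T3(140,30)),((-75,-55,67),T3(308,92))],[.75,.1,.3],'loose')
c,s=np.cos(m[2]),np.sin(m[2]);d=l[:2]-m[:2];print('loose in mould',c*d[0]+s*d[1],-s*d[0]+c*d[1])
g1=[tri([S4(*p),T4(*q)]) for p,q in[((77,95),(187,48)),((118,140),(137,42))]]
g2=[tri([S4(*p),T4(*q)]) for p,q in[((183,53),(157,100)),((225,95),(110,92))]]
for g in(g1,g2):print(np.round(g,4))
c1,c2=np.mean(g1,0),np.mean(g2,0);print('mid',(c1+c2)/2,'sep',c2-c1,np.linalg.norm(c2-c1),'ang',np.degrees(np.arctan2(*(c2-c1)[1::-1])))
for n,k in dict(bowl=(394,334),mallet=(500,425),shaper=(431,394)).items():print(n,onz(a,k[0]*.64,k[1]*.64,.02).round(3))
E
python3 fit.py
```

```text
mould [ 0.5835  0.2094 -0.01  ] deg -0.6
[[0.2, -1.1], [-0.6, -0.5], [-2.1, -0.7], [0.4, -1.5], [1.4, 7.2], [0.1, -2.6], [0.5, -0.5], [-0.7, -2.0], [-0.6, 0.5]]
loose [ 0.5785  0.1866 -0.0116] deg -0.7
[[0.3, -1.5], [0.2, 1.5], [1.2, -0.8], [0.6, -1.2], [0.5, -0.4]]
loose in mould -0.0047948439916129515 -0.022777929863641827
[[ 0.5145 -0.2576  0.1541]
 [ 0.5486 -0.251   0.152 ]]
[[ 0.5091 -0.2006  0.1526]
 [ 0.5417 -0.1946  0.1511]]
mid [ 0.52846104 -0.22594106  0.15245057] sep [-0.00614394  0.05669509 -0.00124598] 0.05704063255335279 ang 96.18489515644119
bowl [ 0.444 -0.031  0.02 ]
mallet [0.71  0.021 0.02 ]
shaper [ 0.602 -0.043  0.02 ]
```

Call:
{"name": "drive_tool", "arguments": {"steps": [[0,-3,-3.3,0,1],[0,-3,-3.3,0,1],[0,-3.2,-3.4,0,1],[0,0,0,0,1],[0,0,0,0,1]]}}

```text
time: 0.65
eef_pos: [0.5824, 0.1007, 0.2313]
tcp_rot: [0.499, 0.5, -0.5, 0.501]
contact_force: [0.5, -0.1, 0.8]
opening: 1.001
```

```bash
python3 - <<'E'
from h import *
from plant import readout
w=save('wrist'); print(readout.get_state()['eef_pos'],readout.get_state()['contact_force'])
im=cv2.cvtColor(w['frame'],cv2.COLOR_RGB2BGR)
# predicted corners
m=np.array([.5835,.2094])
cv2.imwrite('pics/5.png',cv2.resize(im,(800,600),interpolation=cv2.INTER_CUBIC))
for P in [(-75,-23-55,67),(75,-23-55,67),(0,0,105),(-45,15,105),(45,15,105)]:
    print(P,(proj(w,np.array([m[0]+P[0]/1e3,m[1]+P[1]/1e3,P[2]/1e3]))[0]*1.5625).round())
E
```

```text
[0.58320313 0.0999403  0.23144841] [ 0.23610671  0.05378379 -0.63578563]
(-75, -78, 67) [288. 226.]
(75, -78, 67) [508. 226.]
(0, 0, 105) [399.  93.]
(-45, 15, 105) [316.  63.]
(45, 15, 105) [481.  63.]
```

View pics/5.png

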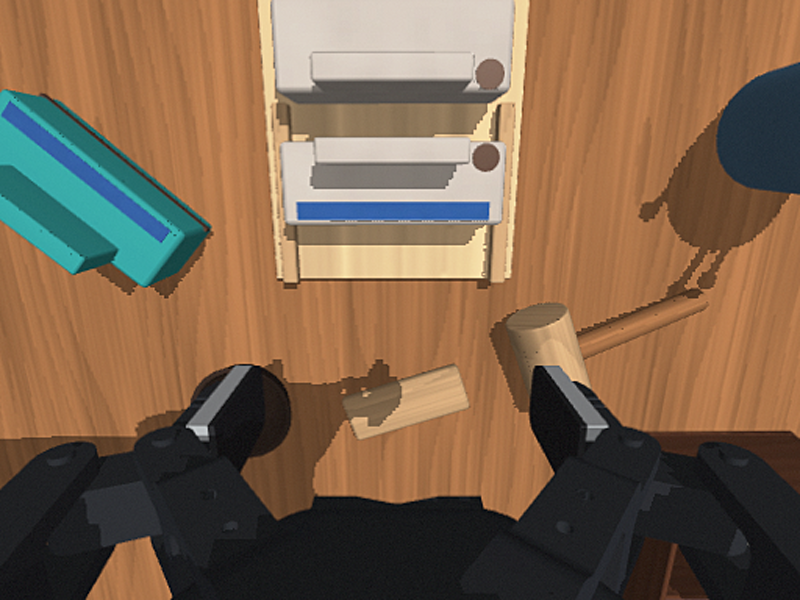

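The wrist view shows the fixed lip top at (313–472, 52–82), the loose lip top at (315–468, 137–162) and the loose back top edge at (285–501, 222). The board's open end is at (278–512, 280).

```bash
cat > q.py <<'E'
from h import *
w=load('wrist')
for n,u,v,z in [('fixlip far L',313,52,.105),('fixlip far R',472,52,.105),('fixlip near L',311,83,.105),('near R',474,82,.105),('looselip far L',315,138,.105),('R',469,138,.105),('looseback L',286,222,.067),('R',501,222,.067),('board L',277,280,.012),('R',513,280,.012),('shaper',405,403,.012),('mallet',545,345,.03),('bowl',245,400,.02)]:
    print(n,onz(w,u/1.5625,v/1.5625,z)[:2].round(4))
E
python3 q.py
```

```text
fixlip far L [0.5369 0.2301]
fixlip far R [0.6234 0.2301]
fixlip near L [0.5351 0.2145]
near R [0.6252 0.215 ]
looselip far L [0.536  0.1856]
R [0.6236 0.1856]
looseback L [0.5071 0.1338]
R [0.6536 0.1338]
board L [0.4829 0.0796]
R [0.6793 0.0796]
shaper [ 0.59   -0.0344]
mallet [0.7049 0.0289]
bowl [ 0.449  -0.0271]
```

Call:
{"name": "drive_tool", "arguments": {"steps": [[4,0,0,0,1],[4,0,0,0,1],[4,0,0,0,1],[4,0,0,0,1],[3,-0.2,0,0,1],[1.3,0,0,0,1],[0,0,-1,0,1],[0,0,-0.5,0,1],[0,0,-0.5,0,1],[0,0,0,0,1]]}}

```text
time: 1.7
eef_pos: [0.5826, 0.1209, 0.0305]
tcp_rot: [0.501, 0.499, -0.499, 0.501]
contact_force: [0.2, 0.3, -0.5]
opening: 1.001
```

Call:
{"name": "drive_tool", "arguments": {"steps": [[0,0,-0.4,0,1],[0,0,-0.4,0,1],[0,0,-0.4,0,1],[0,0,-0.4,0,1],[0,0,-0.4,0,1],[0,0,-0.2,0,1],[0,0,0,0,1]]}}

```text
time: 2.4
eef_pos: [0.5823, 0.1416, 0.0298]
tcp_rot: [0.5, 0.499, -0.499, 0.501]
contact_force: [0.5, -4.7, 2.4]
opening: 0.999
```

Call:
{"name": "drive_tool", "arguments": {"steps": [[0,0,-0.2,0,1],[0,0,-0.2,0,1],[0,0,-0.2,0,1],[0,0,-0.1,0,1],[0,0,0,0,1]]}}

```text
time: 2.9
eef_pos: [0.5816, 0.1486, 0.029]
tcp_rot: [0.5, 0.5, -0.5, 0.501]
contact_force: [0.5, -4.4, 3.5]
opening: 0.998
```

Call:
{"name": "drive_tool", "arguments": {"steps": [[0,0,-0.1,0,1],[0,0,-0.1,0,1],[0,0,-0.1,0,1],[0,0,0,0,1]]}}

```text
time: 3.3
eef_pos: [0.5816, 0.1503, 0.0289]
tcp_rot: [0.499, 0.499, -0.5, 0.502]
contact_force: [1.5, -9.6, 4.3]
opening: 1.004
```

Call:
{"name": "drive_tool", "arguments": {"steps": [[0,0,-0.1,0,1],[0,0,-0.1,0,1],[0,0,-0.1,0,1],[0,0,0,0,1],[0,0,0,0,1]]}}

```text
time: 3.8
eef_pos: [0.5816, 0.1502, 0.0289]
tcp_rot: [0.497, 0.498, -0.501, 0.503]
contact_force: [-2.2, -19.6, 5.9]
opening: 0.998
```

Call:
{"name": "drive_tool", "arguments": {"steps": [[0,0,0.5,0,1],[0,0,1.5,0,1],[0,0,3,0,1],[-3,0,0,0,1],[-4,0,0,0,1],[-4,0,0,0,1],[-4,0,0,0,1],[-4,0,0,0,1],[-1.3,0,0,0,1],[0,0,0,0,1]]}}

```text
time: 4.8
eef_pos: [0.582, 0.1053, 0.2336]
tcp_rot: [0.501, 0.499, -0.499, 0.501]
contact_force: [0.8, 0.5, -1.0]
opening: 1.001
```

```bash
python3 - <<'E'
from h import *
w=save('wrist')
im=cv2.cvtColor(w['frame'],cv2.COLOR_RGB2BGR)[0:200,150:370]
cv2.imwrite('pics/6.png',cv2.resize(im,None,fx=3,fy=3,interpolation=cv2.INTER_CUBIC))
E
```

```text
(no output)
```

View pics/6.png

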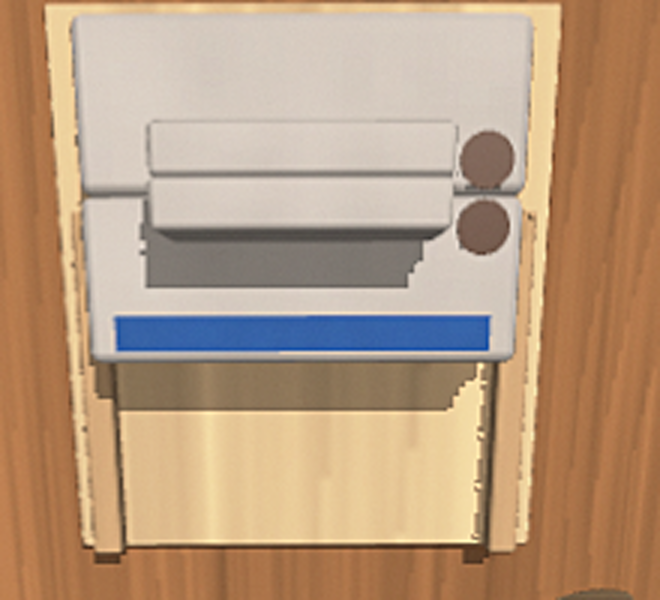

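Call:
{"name": "drive_tool", "arguments": {"steps": [[-2,-0.6,4,0,1],[-2,-0.6,4,0,1],[0,-0.6,4,0,1],[0,-0.6,4,0,1],[0,-0.6,4,0,1],[0,-0.6,4,0,1],[0,-0.6,4,0,1],[0,-0.6,3,0,1],[0,-0.6,2.1,0,1],[0,0,0,0,1]]}}

```text
time: 5.85
eef_pos: [0.5251, -0.2276, 0.2671]
tcp_rot: [-0.5, -0.501, 0.501, -0.497]
contact_force: [-0.1, 0.8, 0.2]
opening: 1.001
```

Call:
{"name": "drive_tool", "arguments": {"steps": [[0,0,0,8.4,1],[0,0,0,8.4,1],[0,0,0,8.4,1],[0,0,0,8.4,1],[0,0,0,8.4,1],[0,0,0,8.4,1],[0,0,0,8.4,1],[0,0,0,8.4,1],[0,0,0,8.4,1],[0,0,0,8.4,1]]}}

```text
time: 6.85
eef_pos: [0.5264, -0.2242, 0.2682]
tcp_rot: [-0.705, -0.037, 0.708, -0.034]
contact_force: [-0.6, -0.3, 0.1]
opening: 0.997
```

```bash
python3 - <<'E'
from h import *
from plant import readout
w=load('wrist')
for n,u,v in [('far L',148,121),('far R',456,121),('seam L',150,176),('seam R',454,176),('near L',152,228),('R',450,228)]:
    print(n,onz(w,150+u/3,v/3,.105)[:2].round(4))
w=save('wrist'); s=readout.get_state(); print(s['eef_pos'],s['qpos'],R.from_quat(s['tcp_rot']).as_matrix().round(3).tolist())
cv2.imwrite('pics/7.png',cv2.resize(cv2.cvtColor(w['frame'],cv2.COLOR_RGB2BGR),(800,600),interpolation=cv2.INTER_CUBIC))
E
```

```text
far L [0.5357 0.2299]
far R [0.6243 0.2299]
seam L [0.5356 0.2153]
seam R [0.6243 0.2152]
near L [0.5355 0.201 ]
R [0.6237 0.2009]
[ 0.52639692 -0.2242353   0.26829466] [-5.80345158e-01  3.60146279e-02  1.79174470e+00  8.61703723e-04
  1.31886970e+00  8.94375891e-01] [[-0.004, 0.096, -0.995], [0.003, -0.995, -0.096], [-1.0, -0.004, 0.003]]
```

View pics/7.png

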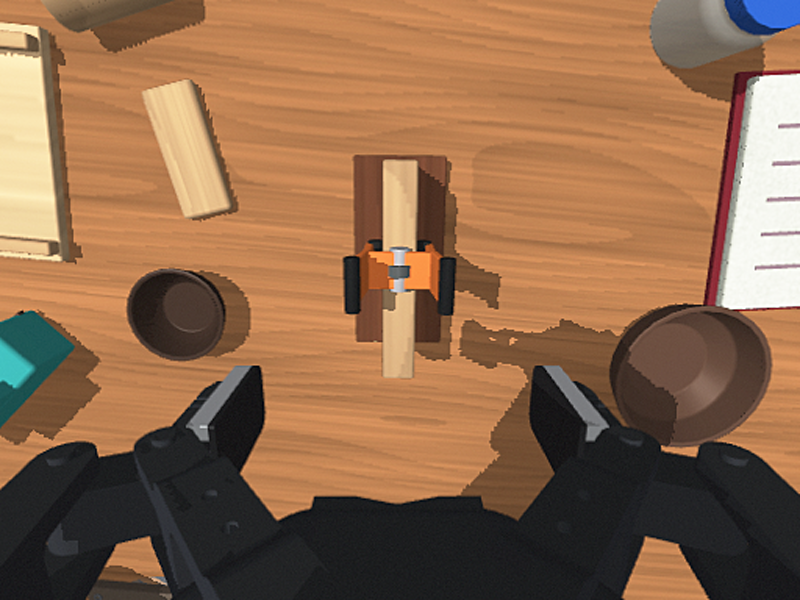

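The clamp's grip bars are centred at (352,285) and (447,285) and line up with the image axes. The barrel is at (400,269). The mould is shut, with the seam at y≈0.215 and x≈0.580.

```bash
python3 - <<'E'
from h import *
from plant import readout
w=load('wrist'); s=readout.get_state(); M=R.from_quat(s['tcp_rot']).as_matrix()
for n,u,v,z in [('L',352,285,.154),('R',447,285,.154),('barrel',400,269,.112),('rail far',400,160,.1),('rail near',398,377,.1)]:
    p=onz(w,u/1.5625,v/1.5625,z); print(n,p.round(4),'tool cm',(M.T@(p-s['eef_pos'])*100).round(2))
E
```

```text
L [ 0.5255 -0.1977  0.154 ] tool cm [11.44 -2.61 -0.21]
R [ 0.5311 -0.2537  0.154 ] tool cm [11.42  3.02 -0.22]
barrel [ 0.5287 -0.2261  0.112 ] tool cm [15.63  0.26 -0.26]
rail far [ 0.5998 -0.219   0.1   ] tool cm [16.8   0.24 -7.42]
rail near [ 0.4422 -0.2333  0.1   ] tool cm [16.86  0.16  8.41]
```

Call:
{"name": "drive_tool", "arguments": {"steps": [[3,0.2,-0.2,0,1],[3,0,0,0,1],[3,0,0,0,1],[2.5,0,0,0,1],[1.5,0,0,0,1],[0.8,0,0,0,1],[0,0,0,0,1],[0,0,0,0,1]]}}

```text
time: 7.7
eef_pos: [0.5299, -0.228, 0.1343]
tcp_rot: [0.707, 0.037, -0.706, 0.038]
contact_force: [-0.7, -0.7, -0.4]
opening: 0.999
```

Call:
{"name": "drive_tool", "arguments": {"steps": [[0,0,0,0,0.85],[0,0,0,0,0.75],[0,0,0,0,0.65],[0,0,0,0,0.55],[0,0,0,0,0.45],[0,0,0,0,0.42],[0,0,0,0,0.42],[0,0,0,0,0.42]], "force": 40}}

```text
time: 8.5
eef_pos: [0.534, -0.231, 0.144]
tcp_rot: [0.71, 0.034, -0.702, 0.04]
contact_force: [-4.0, 2.2, 26.8]
opening: 0.428
```

```bash
python3 - <<'E'
from h import *
from plant import readout
w=save('wrist');a=save('scene'); s=readout.get_state(); print(s['eef_pos'],s['opening'],s['contact_force'])
f=lambda c:cv2.cvtColor(c['frame'],cv2.COLOR_RGB2BGR)
W=cv2.resize(f(w)[130:330,130:380],(500,400),interpolation=cv2.INTER_CUBIC)
A=cv2.resize(f(a)[170:300,150:247],(298,400),interpolation=cv2.INTER_CUBIC)
cv2.imwrite('pics/8.png',np.hstack([W,A]))
E
```

```text
[ 0.53398603 -0.23099109  0.14398079] 0.4244830507619772 [-4.06251126  2.00134026 25.66166639]
```

View pics/8.png

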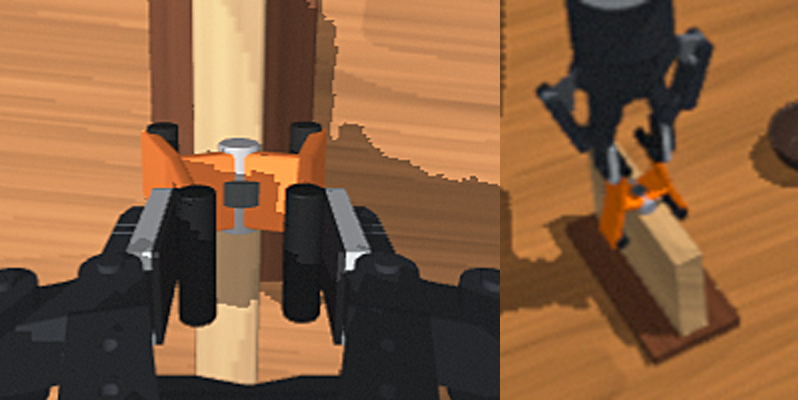

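The squeeze holds at an opening of 0.42, with the pads clear of the rail and the bars between the finger pads. The arm has been pushed up about 10 mm and presses down with 26 N, so I'll lift.

Call:
{"name": "drive_tool", "arguments": {"steps": [[-1,0,0,0,0.42],[-1,0,0,0,0.42],[-1,0,0,0,0.42],[-1,0,0,0,0.42],[-1,0,0,0,0.42],[-2,0,0,0,0.42],[-2,0,0,0,0.42],[-2,0,0,0,0.42],[0,0,0,0,0.42],[0,0,0,0,0.42]]}}

```text
time: 9.6
eef_pos: [0.5291, -0.2277, 0.2432]
tcp_rot: [0.706, 0.037, -0.706, 0.037]
contact_force: [0.3, -0.1, -0.6]
opening: 0.421
```

```bash
python3 - <<'E'
from h import *
from plant import readout
w=save('wrist');a=save('scene');b=save('side'); s=readout.get_state(); print(s['eef_pos'],s['opening'],s['contact_force'],R.from_quat(s['tcp_rot']).as_matrix().round(3).tolist())
f=lambda c:cv2.cvtColor(c['frame'],cv2.COLOR_RGB2BGR)
def crop(c,u,v,w,h,s):
    return cv2.warpAffine(f(c),np.float64([[s,0,-u*s],[0,s,-v*s]]),(w,h),flags=cv2.INTER_CUBIC)
t=np.array(s['eef_pos'])
pa,pb=proj(a,t)[0]-[50,60],proj(b,t)[0]-[50,60]; print(pa,pb)
cv2.imwrite('pics/9.png',np.hstack([crop(a,*pa,400,480,4),crop(b,*pb,400,480,4)]))
E
```

```text
[ 0.52843314 -0.22728377  0.24143511] 0.42462412468931243 [ 0.71674928  0.10574535 -1.17250036] [[-0.003, 0.104, -0.995], [0.002, -0.995, -0.104], [-1.0, -0.002, 0.002]]
[141.75586801 130.19648534] [215.25460549  55.75065308]
```

View pics/9.png

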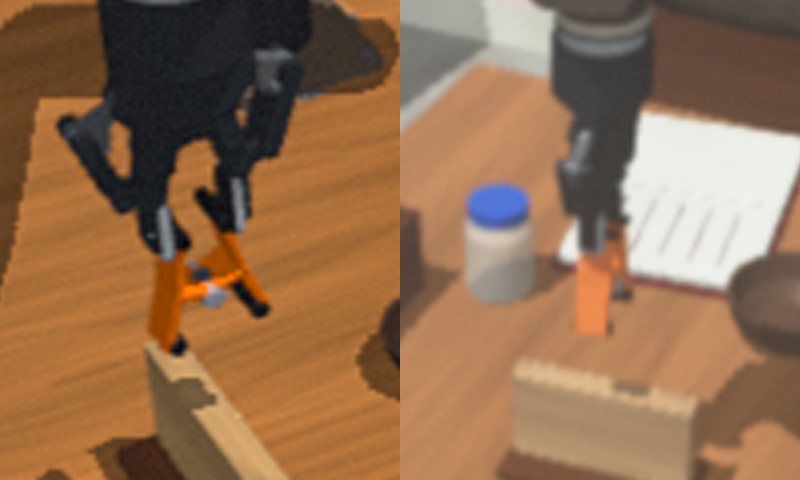

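Call:
{"name": "drive_tool", "arguments": {"steps": [[0,0,0,3,0.42],[0,0,0,3,0.42],[0,-1,0,0,0.42],[0,-2,0,0,0.42],[0,-3,-0.5,0,0.42],[0,-3,-0.5,0,0.42],[0,-3,-0.5,0,0.42],[0,-3,-0.5,0,0.42],[0,-3,-0.5,0,0.42],[0,-3,-0.5,0,0.42]]}}

```text
time: 10.75
eef_pos: [0.5586, -0.0157, 0.2425]
tcp_rot: [-0.707, -0.001, 0.708, -0.0]
contact_force: [-0.1, -0.3, -1.1]
opening: 0.423
```

Call:
{"name": "drive_tool", "arguments": {"steps": [[0,-3,-0.5,0,0.42],[0,-3,-0.5,0,0.42],[0,-3,-0.5,0,0.42],[0,-3,-0.5,0,0.42],[0,-3,0,0,0.42],[0,-3,0,0,0.42],[0,-2,0,0,0.42],[0,-1,0,0,0.42],[0,0,0,0,0.42],[0,0,0,0,0.42]]}}

```text
time: 11.75
eef_pos: [0.5789, 0.1918, 0.2429]
tcp_rot: [-0.707, 0.0, 0.707, -0.0]
contact_force: [0.5, 0.0, -1.0]
opening: 0.424
```

```bash
python3 - <<'E'
from h import *
from plant import readout
w=save('wrist');b=save('side'); s=readout.get_state(); print(s['eef_pos'],s['opening'],s['contact_force'],R.from_quat(s['tcp_rot']).as_matrix().round(3).tolist())
f=lambda c:cv2.cvtColor(c['frame'],cv2.COLOR_RGB2BGR)
def crop(c,u,v,w,h,s):
    return cv2.warpAffine(f(c),np.float64([[s,0,-u*s],[0,s,-v*s]]),(w,h),flags=cv2.INTER_CUBIC)
pb=proj(b,np.array(s['eef_pos']))[0]-[50,60]
cv2.imwrite('pics/10.png',np.hstack([crop(w,131,120,500,500,2),crop(b,*pb,300,500,3)])); print(pb)
E
```

```text
[0.57920712 0.19127206 0.24315391] 0.42667638464287494 [ 0.03036689 -0.05664551 -0.51179654] [[-0.0, -0.001, -1.0], [-0.0, -1.0, 0.001], [-1.0, 0.0, 0.0]]
[127.5692194  133.85687796]
```

View pics/10.png

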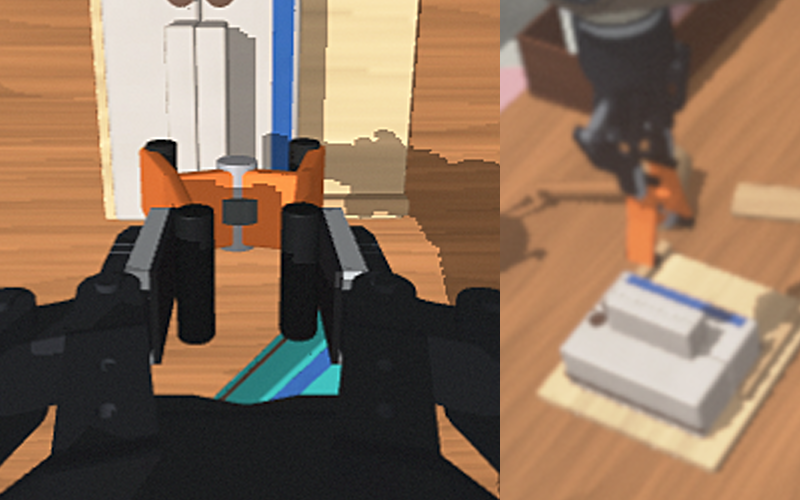

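```bash
python3 - <<'E'
from h import *
w=load('wrist')
for n,u,v,z in [('gripL',195,275,.256),('gripR',299,275,.256),('barrel near',239,245,.206),('barrel far',237,163,.206),('barrelL',226,162,.206),('barrelR',249,162,.206),('padL',161,145,.172),('padR',304,145,.172),('seam far',197,25,.105),('seam near',197,160,.105),('lipL',165,25,.105),('lipR',228,25,.105),('lipend',197,22,.105)]:
    print(n,onz(w,131+u/2,120+v/2,z).round(4))
E
```

```text
gripL [0.5748 0.2042 0.256 ]
gripR [0.5747 0.178  0.256 ]
barrel near [0.5583 0.1937 0.206 ]
barrel far [0.588  0.1943 0.206 ]
barrelL [0.5883 0.1979 0.206 ]
barrelR [0.5883 0.1903 0.206 ]
padL [0.5841 0.2243 0.172 ]
padR [0.5841 0.1687 0.172 ]
seam far [0.6246 0.2148 0.105 ]
seam near [0.5563 0.2164 0.105 ]
lipL [0.6247 0.2302 0.105 ]
lipR [0.6246 0.1998 0.105 ]
lipend [0.6261 0.2148 0.105 ]
```

Call:
{"name": "drive_tool", "arguments": {"steps": [[0,-1,-0.3,0,0.42],[0,-1,-0.3,0,0.42],[0,0,0,0,0.42],[2,0,0,0,0.42],[2,0,0,0,0.42],[1.5,0,0,0,0.42],[0,0,0,0,0.42],[0,0,0,0,0.42]]}}

```text
time: 12.65
eef_pos: [0.5853, 0.2123, 0.1883]
tcp_rot: [-0.707, 0.0, 0.707, -0.0]
contact_force: [-0.6, -0.2, -1.1]
opening: 0.42
```

```bash
python3 - <<'E'
from h import *
from plant import readout
w=save('wrist');b=save('side'); s=readout.get_state(); print(s['eef_pos'],s['opening'],s['contact_force'])
f=lambda c:cv2.cvtColor(c['frame'],cv2.COLOR_RGB2BGR)
def crop(c,u,v,w,h,s):
    return cv2.warpAffine(f(c),np.float64([[s,0,-u*s],[0,s,-v*s]]),(w,h),flags=cv2.INTER_CUBIC)
pb=proj(b,np.array(s['eef_pos']))[0]-[40,40]
cv2.imwrite('pics/11.png',np.hstack([crop(w,131,120,400,400,2),crop(b,*pb,400,400,5)])); print(pb)
E
```

```text
[0.58602461 0.21241514 0.18977291] 0.4209406506680765 [-0.57264795 -0.67367618 -1.38276105]
[133.51385919 173.09838943]
```

View pics/11.png

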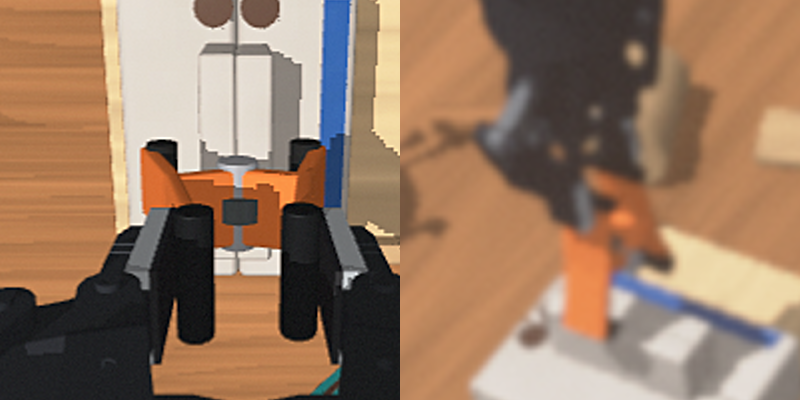

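The seam (col 236) lies midway between the jaw pads (162 and 305), so the clamp is centred over the lips and I'll press down.

Call:
{"name": "drive_tool", "arguments": {"steps": [[0.5,0,0,0,0.42],[0.5,0,0,0,0.42],[0.5,0,0,0,0.42],[0.5,0,0,0,0.42],[0.5,0,0,0,0.42],[0.5,0,0,0,0.42],[0.3,0,0,0,0.42],[0,0,0,0,0.42]]}}

```text
time: 13.55
eef_pos: [0.5848, 0.2122, 0.1545]
tcp_rot: [-0.707, 0.0, 0.708, -0.0]
contact_force: [0.4, -0.3, -1.3]
opening: 0.423
```

Call:
{"name": "drive_tool", "arguments": {"steps": [[0.2,0,0,0,0.42],[0.2,0,0,0,0.42],[0.2,0,0,0,0.42],[0,0,0,0,0.42]]}}

```text
time: 13.95
eef_pos: [0.5855, 0.2123, 0.1499]
tcp_rot: [0.707, 0.0, -0.707, -0.0]
contact_force: [-0.5, -0.6, 2.0]
opening: 0.428
```

Call:
{"name": "drive_tool", "arguments": {"steps": [[0.2,0,0,0,0.42],[0.2,0,0,0,0.42],[0.2,0,0,0,0.42],[0.2,0,0,0,0.42],[0,0,0,0,0.42]]}}

```text
time: 14.45
eef_pos: [0.5884, 0.2146, 0.1483]
tcp_rot: [0.71, 0.002, -0.704, -0.002]
contact_force: [-3.7, 3.4, 17.7]
opening: 0.423
```

Call:
{"name": "drive_tool", "arguments": {"steps": [[0.1,0,0,0,0.47],[0.1,0,0,0,0.52],[0.1,0,0,0,0.57],[0.1,0,0,0,0.62],[0,0,0,0,0.68],[0,0,0,0,0.75],[0,0,0,0,1],[0,0,0,0,1],[0,0,0,0,1]]}}

```text
time: 15.35
eef_pos: [0.5849, 0.2121, 0.1367]
tcp_rot: [-0.707, 0.0, 0.707, -0.0]
contact_force: [-0.3, -0.3, -0.2]
opening: 0.997
```

Call:
{"name": "drive_tool", "arguments": {"steps": [[-0.5,0,0,0,1],[-1,0,0,0,1],[-2,0,0,0,1],[-3,0,0,0,1],[-3,0,0,0,1],[-3,0,0,0,1],[0,0,0,0,1],[0,0,0,0,1]]}}

```text
time: 16.15
eef_pos: [0.5857, 0.2124, 0.2641]
tcp_rot: [0.708, 0.0, -0.706, -0.0]
contact_force: [0.7, -0.5, -0.0]
opening: 0.997
```

```bash
python3 - <<'E'
from h import *
from plant import readout
w=save('wrist');b=save('side'); s=readout.get_state(); print(s['eef_pos'],s['opening'],s['contact_force'])
f=lambda c:cv2.cvtColor(c['frame'],cv2.COLOR_RGB2BGR)
def crop(c,u,v,w,h,s):
    return cv2.warpAffine(f(c),np.float64([[s,0,-u*s],[0,s,-v*s]]),(w,h),flags=cv2.INTER_CUBIC)
cv2.imwrite('pics/12.png',np.hstack([crop(w,190,80,400,500,3),crop(b,140,195,400,500,4)]))
E
```

```text
[0.58449936 0.21212264 0.2610865 ] 0.9980971345059232 [-0.26247418  0.68419332 -0.43889498]
```

View pics/12.png

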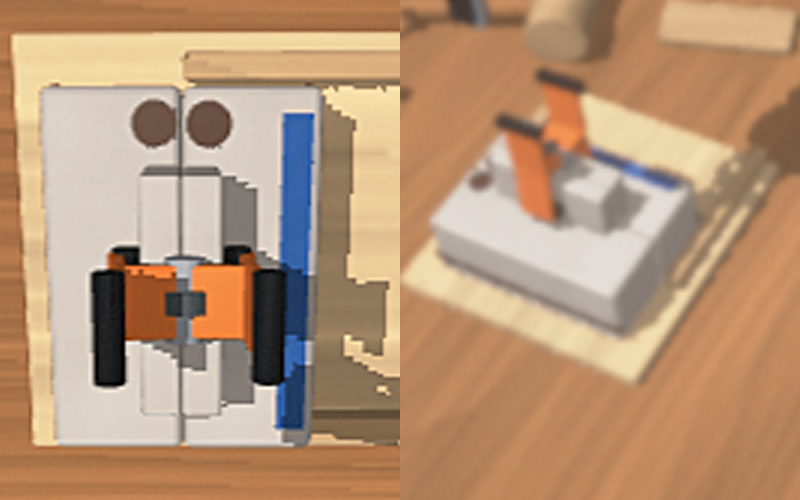

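```bash
python3 - <<'E'
from h import *
w=load('wrist')
q=lambda u,v,z:onz(w,190+u/3,80+v/3,z).round(4)
print('barrel',q(185,260,.118),q(183,345,.118),'grips',q(108,327,.16),q(269,327,.16),'lip',q(180,172,.105),q(180,413,.105),'seam ends',q(180,88,.067),q(182,443,.067))
from plant import sign_off
print(sign_off())
E
```

```text
barrel [0.5968 0.2143 0.118 ] [0.5665 0.2151 0.118 ] grips [0.5847 0.2369 0.16  ] [0.5847 0.1889 0.16  ] lip [0.6253 0.216  0.105 ] [0.5359 0.2165 0.105 ] seam ends [0.6534 0.2164 0.067 ] [0.5075 0.2163 0.067 ]
the job is handed in; nothing more can be done
None
```

The mould is shut and the clamp is holding it. I pushed the loose half along the guides until it stopped at about 20 N. Then I took the clamp off the rail, pressed it down over both lips with about 18 N, released it and backed away. I handed the job in at about 16 s on the robot's clock.

**Last picture and readings:**
- **Mould:** no visible gap, and the seam is straight at y ≈ 0.216 m.
- **Clamp position:** its barrel is about 1 mm along the lips from their middle and about 1.5 mm off the parting plane.
- **Clamp fit:** the grips are about 48 mm apart, which fits the expected joint value of about 0.2 rad.
- **Robot:** clear of everything, with no contact force.

**Less certain:**
- **Barrel height:** I didn't measure it directly. It stopped against the lips when pressed, but the estimate from grip spacing put the axis at about 0.106 m. It should be 0.112 m, and I put the difference down to pixel error.
- **Clamp tilt:** it leaned about 3.5° in the gripper while being carried; after release it looked upright.
- **Bystanders:** I saw no contact with the bowl, shaping block or mallet, but I didn't re-measure their positions.

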